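# Find the unlatched socket cover and push it open

## Task

One of the four identical tip-up covers on the test-socket box has come off its latch. Press down on the ribbed back ends of the covers with a fingertip until you find the one that rocks, then push that cover open until it stands upright, and leave the other three closed. Nothing needs to be picked up: leave the things lying on and around the box where they are.

Things in the scene. Friction and masses are not known exactly. Their poses are not given: they have to be found in the camera images.
- box: grey steel test-socket box fixed to the bench, 200 (x) x 460 (y) x 80 high (mm). Origin: centre of its underside, on the bench; x to its back (away from the robot), y to its left. Flush in its flat top (z = 80) lie four identical aluminium covers, cover1..cover4 at y = +168, +56, -56, -168. Three, not known beforehand, are latched from below; under all of them the well is open, so a free one can swing down.
- cover1 (a joint): angle (rad) of cover1, a plate 115 (x) x 80 (y) x 4 mm from box x = -55 to +60 at y = 168, pivoting on a level axis along y at x = +10, z = 78. 0 closed; grows as the back part goes down and the 65 mm front part rises; 1.57 upright, at its stop. The hinge is stiff: it stays as left. Smooth. Its raised front edge, pushed to +x with 1 to 4 N, rises on an arc.
- cover1_press (a point): point amid the four fine ribs on cover1's upper face, 35 mm behind its pivot (box x = +45, z = 80 when closed); moves with the cover. Pressed here, a latched cover gives less than 2 mm; the free one yields to 2 to 3 N, and pressed 25 mm down stays tipped at 0.6 to 0.85 rad, its front edge 35 to 50 mm above the box's top.
- cover2 (a joint): angle (rad) of cover2, a plate 115 (x) x 80 (y) x 4 mm from box x = -55 to +60 at y = 56, pivoting on a level axis along y at x = +10, z = 78. 0 closed; grows as the back part goes down and the 65 mm front part rises; 1.57 upright, at its stop. The hinge is stiff: it stays as left. Smooth. Its raised front edge, pushed to +x with 1 to 4 N, rises on an arc.
- cover2_press (a point): point amid the four fine ribs on cover2's upper face, 35 mm behind its pivot (box x = +45, z = 80 when closed); moves with the cover. Pressed here, a latched cover gives less than 2 mm; the free one yields to 2 to 3 N, and pressed 25 mm down stays tipped at 0.6 to 0.85 rad, its front edge 35 to 50 mm above the box's top.
- cover3 (a joint): angle (rad) of cover3, a plate 115 (x) x 80 (y) x 4 mm from box x = -55 to +60 at y = -56, pivoting on a level axis along y at x = +10, z = 78. 0 closed; grows as the back part goes down and the 65 mm front part rises; 1.57 upright, at its stop. The hinge is stiff: it stays as left. Smooth. Its raised front edge, pushed to +x with 1 to 4 N, rises on an arc.
- cover3_press (a point): point amid the four fine ribs on cover3's upper face, 35 mm behind its pivot (box x = +45, z = 80 when closed); moves with the cover. Pressed here, a latched cover gives less than 2 mm; the free one yields to 2 to 3 N, and pressed 25 mm down stays tipped at 0.6 to 0.85 rad, its front edge 35 to 50 mm above the box's top.
- cover4 (a joint): angle (rad) of cover4, a plate 115 (x) x 80 (y) x 4 mm from box x = -55 to +60 at y = -168, pivoting on a level axis along y at x = +10, z = 78. 0 closed; grows as the back part goes down and the 65 mm front part rises; 1.57 upright, at its stop. The hinge is stiff: it stays as left. Smooth. Its raised front edge, pushed to +x with 1 to 4 N, rises on an arc.
- cover4_press (a point): point amid the four fine ribs on cover4's upper face, 35 mm behind its pivot (box x = +45, z = 80 when closed); moves with the cover. Pressed here, a latched cover gives less than 2 mm; the free one yields to 2 to 3 N, and pressed 25 mm down stays tipped at 0.6 to 0.85 rad, its front edge 35 to 50 mm above the box's top.
- connector: small green terminal connector, 18 x 30 x 14, lying on the front rim of the box's top between cover1 and cover2 (mm; origin at its underside). Loose bystander.
- cap: small white ceramic cone, 22 across, 18 tall, on the front rim of the box's top between cover3 and cover4 (mm; origin at its underside). Loose bystander.
- driver: screwdriver, 170 long, lying on the bench in front of the box (robot side) (mm; origin under its middle). Loose bystander.
- lamp: round white LED lamp, 110 across, 28 tall, lying on the bench left of the box, towards its front (mm; origin at its underside). Loose bystander.
- pencup: cardboard cup with pens, 72 across, 145 tall with the pens, on the bench left of the box, towards its back (mm; origin at its underside). Loose bystander.
- jig: wooden jig with black sockets, 130 x 90 x 50, on the bench right of the box (mm; origin at its underside). Loose bystander.
- jar: closed jar, 56 across, 75 tall, on the bench behind the box (mm; origin at its underside). Loose bystander.

How it is judged:
By the outcome, as a careful person would: the job done as asked, in the order asked, and still so for the second after the job is handed in, with the robot touching nothing.
It also fails if it takes over 54 s, if anything falls off the work surface, if the arm or the gripper's body presses on something with over 40 N, if the wrist force passes 120 N, or if a joint passes its speed limit or range.

## Robot

A 6-joint arm with a two-finger parallel gripper is mounted at the origin on the work surface. World frame = base frame: x ahead of the robot, y to its left, z up, the work surface at z = 0. Lengths are in m, angles in rad, forces in N, time in s.
With the tool pointing down it reaches from about 0.25 to 0.725 m from the base axis. Payload 4 kg.
Tool frame: the origin (TCP) lies on the centre line of the jaws, within the pads' length; the fingertips stand 17 mm ahead of it and the grasp point (between the pads) lies 2 mm behind it; z points along the fingers, y is the line along which they close (so a half turn about z gives the same grasp; the last joint's range is limited). The gripper opens to 85 mm and grips with 20 to 120 N. Pads are 22 mm wide; open, the fingers measure 114 mm over their backs; the gripper's body (76 mm by 85 mm) begins 54 mm behind the grasp point. The pads swing forward as they close: fully open they stand 13 mm farther back than shut.
Start: joints at [1.16, 0.241, 0.005, 1.335, 0, 1.571], TCP at [0.2, 0.458, 0.226] pointing down, gripper open.
Joint ranges: [-2.72, 2.72], [-1.05, 1.87], [-1.09, 1.28], [-1.99, 2.15], [-1.42, 1.44], [-3.14, 3.14]. Speed limits (rad/s): [2.79, 2.79, 3.14, 3.14, 3.14, 3.14].

## Interface

Orientations are given as a unit quaternion [x, y, z, w].
In Python, from workcell import bot, camera, get_calibration gives the robot as it stands.
- The arm moves only by the tool apply_moves, never from a script. Its argument "steps" is a list of rows, each a list of 3 entries, a list of its own where there are three numbers: the shift along the tool's x, y, z as a fraction of full scale, then the turn, a rotation vector about the tool's x, y, z as a fraction of full scale, then the opening, from 0 (shut) to 1 (fully open). A call has exactly 8 rows; each row shifts and turns the commanded pose from where the row before left it, along the tool's axes as they then stand; what a row does not reach is not made up. Full scale, the value 1, is 20 cm for a shift and pi rad for a turn. A row lasts 1/12 s, in which the tool goes at most 41.7 mm and 7.16 degrees, less where a joint would pass 70% of its speed; a pose out of reach is approached as far as the arm can. A call with a number of a shift or a turn outside -1 to 1 is refused whole. A call with a gripper value outside its range is refused whole. The fingers move at their own pace and stop on an object; the grip force is fixed at half the most. Time passes only in rows, so rows that do not move let the fingers close, or fill a call up. It gives the time, the measured TCP pose, the force, the opening and the grip force at its end, in the units of the state.
- bot.get_obs(): the state, without advancing time (a new reading comes with each control period).
- camera(name): name is "side" or "top"; returns (picture, depth): 480x640x3 uint8, red, green, blue; 480x640 float32, m along the optical axis (not along the pixel's ray), 0 where there is no reading.
- get_calibration(name): a dict with "fov_y" (degrees; the focal length in pixels is half the picture's height over the tangent of half this angle, whatever the lens; pixels are square), "cx", "cy" (the principal point, pixels), "rvec" (rotation vector, rad) and "tvec" (3), from world to camera coordinates, as OpenCV has them. Camera axes: x right, y down, z forward; pixel columns grow to the right and rows downward; lengths in m; the calibration is good to about 2 mm. A picture is of the moment at which its call begins. get_calibration takes no time and is no camera call.
- bot.job_done(): hands the job in; it is judged then, once.
The state is a dict: "clock": time; "joint_pos": joint angles; "joint_vel": joint speeds; "tau": joint torques, N m; "eef_pos": TCP position; "tool_rot": TCP orientation; "ft_force": force on the tool from outside, world axes, zero at the start; "ft_torque": the same for the moment, N m; "grip_width": finger opening in m; "grasp_force": force on a finger pad.
Only numpy, scipy, OpenCV 4.12 (cv2) and the standard library are available. Lean on these libraries where they do the work, as an engineer would, in place of code of your own. Each camera call takes 0.05 s, during which the arm holds its last target. There are 200 camera calls.

## Working session

There is one attempt and no reset: what is moved stays moved. The work goes in short steps, Python scripts to look and compute and a tool call to move; the robot and the scene stay as the last step left them, time stands still between calls to the robot, and variables do not carry over. Pictures are saved under pics/ and viewed, at most 10 in all, crops included, and the job is handed in when it is done.

Besides the shell and the picture viewer there is one more tool, called in YAML: its name, and indented under it one key for each argument. apply_moves: Moves the arm, as the interface text tells. Its arguments: {"type":"object","properties":{"steps":{"type":"array"}},"required":["steps"]}

```bash
mkdir -p pics
python3 - <<'E'
from workcell import bot,camera,get_calibration
import cv2,numpy as np
for n in("top","side"):
    p,d=camera(n); cv2.imwrite(f"pics/{n}0.png",p[:,:,::-1]); np.save(f"{n}0.npy",d); print(n,get_calibration(n))
o=bot.get_obs(); print(o)
E
```

```text
top {'fov_y': 44.080388059435876, 'cx': 323.40951511231003, 'cy': 228.78545097182825, 'rvec': array([ 2.177207  , -2.1678559 ,  0.08375059]), 'tvec': array([0.0120482 , 0.58413501, 1.25273049])}
side {'fov_y': 51.92005666972583, 'cx': 315.3552913020251, 'cy': 240.60573070811992, 'rvec': array([ 0.25905818, -2.74253734,  1.29185633]), 'tvec': array([0.57533018, 0.131913  , 1.01791748])}
{'clock': 0.1, 'joint_pos': array([1.16001603e+00, 2.41396283e-01, 3.87433322e-03, 1.33519573e+00,
       2.30397044e-06, 1.57081652e+00]), 'joint_vel': array([-0.00243188, -0.00107831,  0.00247539,  0.00055749, -0.00016862,
       -0.00176373]), 'tau': array([ 7.52486449e-04, -3.73138940e+01,  2.53009933e+01,  1.08725848e-02,
        9.44457133e-05,  9.26436485e-06]), 'eef_pos': array([0.19943501, 0.45788443, 0.22487857]), 'tool_rot': array([ 2.03958916e-01,  9.78978977e-01, -9.40249838e-04, -1.97047049e-04]), 'ft_force': array([0.63551586, 0.32351571, 0.26158441]), 'ft_torque': array([ 0.02178848,  0.01679972, -0.03014482]), 'grasp_force': 0.0, 'grip_width': 0.08525271896003998}
```

View pics/top0.png

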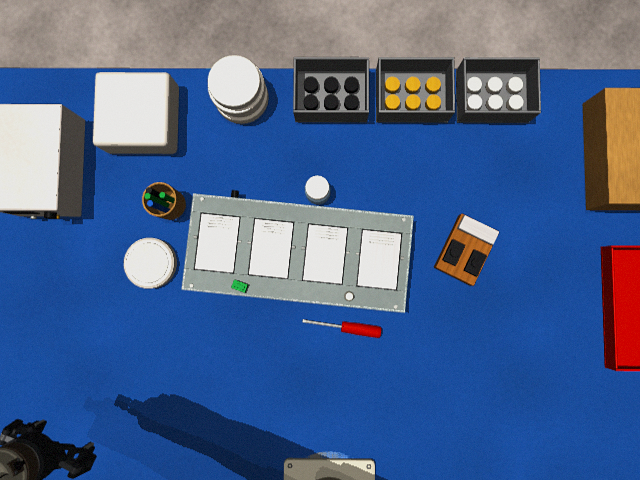

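View pics/side0.png

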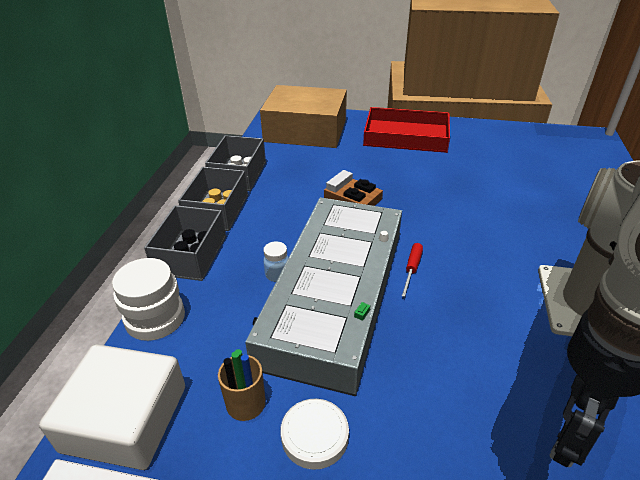

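The top view shows the covers at about (217,242), (271,248), (326,253) and (380,260). The box corners are near (193,195), (413,215), (405,311) and (182,289). The side view agrees, with the pencup and lamp at the left end of the box.

```bash
cat > h.py <<'E'
from workcell import bot,camera,get_calibration
import cv2,numpy as np,json
from scipy.spatial.transform import Rotation as R
def ray(n,uv,z):
    c=get_calibration(n);f=240/np.tan(np.radians(c["fov_y"])/2)
    M=R.from_rotvec(c["rvec"]).as_matrix();o=-M.T@c["tvec"]
    uv=np.atleast_2d(uv);d=np.c_[(uv[:,0]-c["cx"])/f,(uv[:,1]-c["cy"])/f,np.ones(len(uv))]@M
    return o+d*((z-o[2])/d[:,2])[:,None]
def box():
    b=json.load(open("box.json"));return np.array(b["c"]),b["yaw"]
def bw(x,y,z):  # box mm -> world m
    c,a=box();s=np.array([x,y])/1e3
    return np.array([*(c+R.from_euler("z",a).as_matrix()[:2,:2]@s),z/1e3])
def plan(x,y,z):  # tip target in box mm -> remaining shift (fraction) and turn (fraction), tool frame
    o=bot.get_obs();c,a=box();T=R.from_quat(o["tool_rot"])
    G=R.from_euler("z",a)*R.from_matrix(np.diag([1.,-1,-1]))
    G2=G*R.from_euler("z",np.pi)
    g=min((G,G2),key=lambda q:(T.inv()*q).magnitude())
    t=bw(x,y,z+17)
    print("t",round(o["clock"],2),"eef",o["eef_pos"].round(4),"F",o["ft_force"].round(2),"grip",round(o["grip_width"],3))
    tip=o["eef_pos"]+T.apply([0,0,.017]);dd=R.from_euler("z",-a).apply(tip-bw(0,0,0))*1e3
    print("tip in box mm",dd.round(1))
    print("world d mm",((t-o["eef_pos"])*1e3).round(1),"tool shift frac",(T.inv().apply(t-o["eef_pos"])/.2).round(3),"after-turn frame frac",(g.inv().apply(t-o["eef_pos"])/.2).round(3),"turn frac",((T.inv()*g).as_rotvec()/np.pi).round(4))
E
python3 - <<'E'
from h import *
p=cv2.imread("pics/top0.png")
m=(p.min(2)>185).astype(np.uint8)*255; m[:190]=0;m[320:]=0;m[:,:185]=0;m[:,420:]=0
m=cv2.morphologyEx(m,cv2.MORPH_CLOSE,np.ones((5,5)))
P=[]
for c in cv2.findContours(m,0,2)[0]:
    if cv2.contourArea(c)>1200:
        r=cv2.minAreaRect(c);P.append(r[0]);print(r,cv2.contourArea(c))
P=np.array(sorted(P));W=ray("top",P,.08)[:,:2];print(W)
ys=np.array([168,56,-56,-168])/1e3
if len(P)==4:
    v=(ys[:,None]*(W-W.mean(0))).sum(0)/(ys**2).sum();print("scale",np.linalg.norm(v))
    a=np.arctan2(-v[0],v[1]);c=W.mean(0)-.0025*np.array([np.cos(a),np.sin(a)])
    json.dump(dict(c=list(c),yaw=a),open("box.json","w"));print(c,a)
    # check corners
    k=get_calibration("top")
    print("corners proj",cv2.projectPoints(np.array([bw(100,230,80),bw(100,-230,80),bw(-100,-230,80),bw(-100,230,80)]),k["rvec"],k["tvec"],np.array([[240/np.tan(np.radians(k["fov_y"]/2)),0,k["cx"]],[0,240/np.tan(np.radians(k["fov_y"]/2)),k["cy"]],[0,0,1]]),None)[0].reshape(-1,2).round(1))
    d=np.load("top0.npy");print("depth",d[245,217],d[262,380])
    plan(45,168,130)
    for i in range(4): print(bw(45,ys[i]*1e3,97).round(4),np.linalg.norm(bw(45,ys[i]*1e3,97)[:2]).round(3))
E
```

```text
((376.82379150390625, 258.93853759765625), (42.55179977416992, 55.679481506347656), 5.19442892074585) 2040.5
((326.5999755859375, 253.80001831054688), (42.18796920776367, 55.37825012207031), 6.009006023406982) 2034.5
((269.59234619140625, 247.94058227539062), (44.178035736083984, 55.25684356689453), 5.906140327453613) 2026.5
((218.64024353027344, 242.73779296875), (42.07442092895508, 55.43663024902344), 6.34019136428833) 2013.5
[[ 0.5496056   0.23000727]
 [ 0.53930587  0.1246798 ]
 [ 0.52774152  0.0072251 ]
 [ 0.51763546 -0.09591127]]
scale 0.9825634100174477
[0.53108406 0.06674438] -0.09781842020925237
corners proj [[192.8 192.9]
 [413.5 215.2]
 [404.8 312.4]
 [181.  289.1]]
depth 1.2197609 1.2162822
t 0.1 eef [0.1994 0.4579 0.2249] F [0.64 0.32 0.26] grip 0.085
tip in box mm [-368.3  356.8  207.9]
world d mm [ 392.8 -228.3  -77.9] tool shift frac [-2.257 -0.262  0.39 ] after-turn frame frac [-2.066 -0.944  0.389] turn frac [-0.0006 -0.0001 -0.0996]
[0.5923 0.2295 0.097 ] 0.635
[0.5813 0.1181 0.097 ] 0.593
[0.5704 0.0066 0.097 ] 0.57
[ 0.5595 -0.1048  0.097 ] 0.569
```

apply_moves:
  steps:
    - [[0,0,0],[0,0,-0.0332],0]
    - [[0,0,0],[0,0,-0.0332],0]
    - [[0,0,0],[0,0,-0.0332],0]
    - [[-0.14,-0.064,0],[0,0,0],0]
    - [[-0.14,-0.064,0],[0,0,0],0]
    - [[-0.14,-0.064,0],[0,0,0],0]
    - [[-0.14,-0.064,0],[0,0,0],0]
    - [[-0.14,-0.064,0],[0,0,0],0]

```text
clock: 0.77
eef_pos: [0.3335, 0.38, 0.2253]
tool_rot: [0.049, 0.999, -0.0, -0.0]
ft_force: [1.0, 0.8, 0.6]
grip_width: 0.0002
grasp_force: 0.0
```

apply_moves:
  steps:
    - [[-0.14,-0.064,0],[0,0,0],0]
    - [[-0.14,-0.064,0],[0,0,0],0]
    - [[-0.14,-0.064,0],[0,0,0],0]
    - [[-0.14,-0.064,0],[0,0,0],0]
    - [[-0.14,-0.064,0],[0,0,0],0]
    - [[-0.14,-0.064,0],[0,0,0],0]
    - [[-0.14,-0.064,0],[0,0,0],0]
    - [[-0.14,-0.064,0],[0,0,0],0]

```text
clock: 1.43
eef_pos: [0.5466, 0.2561, 0.2251]
tool_rot: [0.049, 0.999, -0.0, -0.001]
ft_force: [0.1, -0.3, -0.1]
grip_width: -0.0001
grasp_force: 0.0
```

```bash
python3 -c "
from h import *
plan(45,168,110)"
```

```text
t 1.43 eef [0.5466 0.2561 0.2251] F [ 0.13 -0.29 -0.14] grip -0.0
tip in box mm [ -3.1 189.9 208.1]
world d mm [ 45.7 -26.5 -98.1] tool shift frac [-0.241 -0.109  0.49 ] after-turn frame frac [-0.24 -0.11  0.49] turn frac [-0.0002 -0.0004 -0.0001]
```

apply_moves:
  steps:
    - [[-0.12,-0.055,0],[0,0,0],0]
    - [[-0.12,-0.055,0],[0,0,0],0]
    - [[0,0,0.15],[0,0,0],0]
    - [[0,0,0.15],[0,0,0],0]
    - [[0,0,0.15],[0,0,0],0]
    - [[0,0,0.1],[0,0,0],0]
    - [[0,0,0.04],[0,0,0],0]
    - [[0,0,0],[0,0,0],0]

```text
clock: 2.1
eef_pos: [0.5893, 0.2298, 0.1045]
tool_rot: [0.049, 0.999, -0.001, -0.003]
ft_force: [0.8, 0.3, 0.2]
grip_width: 0.0002
grasp_force: 0.0
```

```bash
python3 -c "
from h import *
plan(45,168,80)"
```

```text
t 2.1 eef [0.5893 0.2298 0.1045] F [0.82 0.33 0.21] grip 0.0
tip in box mm [ 41.9 167.9  87.5]
world d mm [ 3.  -0.2 -7.5] tool shift frac [-0.015  0.     0.037] after-turn frame frac [-0.015  0.     0.037] turn frac [-0.0009 -0.0018 -0.    ]
```

apply_moves:
  steps:
    - [[-0.015,0,0.01],[0,0,0],0]
    - [[0,0,0.01],[0,0,0],0]
    - [[0,0,0.005],[0,0,0],0]
    - [[0,0,0.005],[0,0,0],0]
    - [[0,0,0.005],[0,0,0],0]
    - [[0,0,0.005],[0,0,0],0]
    - [[0,0,0.005],[0,0,0],0]
    - [[0,0,0],[0,0,0],0]

```text
clock: 2.77
eef_pos: [0.5941, 0.2303, 0.0986]
tool_rot: [0.049, 0.999, -0.0, -0.0]
ft_force: [-0.2, -0.2, 0.4]
grip_width: 0.0001
grasp_force: 0.0
```

```bash
python3 -c "
from h import *
plan(45,168,78)"
```

```text
t 2.77 eef [0.5941 0.2303 0.0986] F [-0.21 -0.2   0.36] grip 0.0
tip in box mm [ 46.8 168.9  81.6]
world d mm [-1.9 -0.7 -3.6] tool shift frac [ 0.009 -0.005  0.018] after-turn frame frac [ 0.009 -0.005  0.018] turn frac [-0.     -0.0001 -0.    ]
```

apply_moves:
  steps:
    - [[0.01,0,0.005],[0,0,0],0]
    - [[0,0,0.005],[0,0,0],0]
    - [[0,0,0.005],[0,0,0],0]
    - [[0,0,0.005],[0,0,0],0]
    - [[0,0,0.005],[0,0,0],0]
    - [[0,0,0],[0,0,0],0]
    - [[0,0,0],[0,0,0],0]
    - [[0,0,0],[0,0,0],0]

```text
clock: 3.43
eef_pos: [0.5923, 0.2305, 0.0937]
tool_rot: [0.049, 0.999, -0.0, -0.0]
ft_force: [-0.9, -0.0, 0.3]
grip_width: -0.0001
grasp_force: 0.0
```

apply_moves:
  steps:
    - [[0,0,0.005],[0,0,0],0]
    - [[0,0,0.005],[0,0,0],0]
    - [[0,0,0.005],[0,0,0],0]
    - [[0,0,0.005],[0,0,0],0]
    - [[0,0,0],[0,0,0],0]
    - [[0,0,0],[0,0,0],0]
    - [[0,0,0],[0,0,0],0]
    - [[0,0,0],[0,0,0],0]

```text
clock: 4.1
eef_pos: [0.5923, 0.2306, 0.0898]
tool_rot: [0.049, 0.999, 0.0, 0.0]
ft_force: [0.4, -0.1, 0.6]
grip_width: 0.0003
grasp_force: 0.0
```

```bash
python3 -c "
from h import *
plan(45,168,72)
for n in('side','top'):
    p,d=camera(n); cv2.imwrite(f'pics/{n}1.png',p[:,:,::-1])
p=cv2.imread('pics/side1.png')[190:400,200:440];q=cv2.imread('pics/top1.png')[150:330,170:430]
cv2.imwrite('pics/c1.png',np.vstack([cv2.resize(p,(400,350)),cv2.resize(q,(400,249))]))
"
```

```text
t 4.1 eef [0.5923 0.2306 0.0898] F [ 0.44 -0.06  0.64] grip 0.0
tip in box mm [ 45.  169.   72.8]
world d mm [-0.1 -1.  -0.8] tool shift frac [-0.    -0.005  0.004] after-turn frame frac [-0.    -0.005  0.004] turn frac [ 0.  0. -0.]
```

View pics/c1.png

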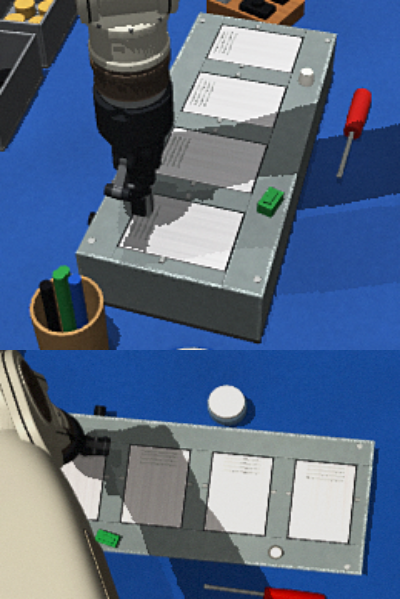

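The crop shows the fingertip just over cover1's ribs, with the cover still flat. I'll keep descending until it makes contact.

apply_moves:
  steps:
    - [[0,0,0.005],[0,0,0],0]
    - [[0,0,0.005],[0,0,0],0]
    - [[0,0,0.005],[0,0,0],0]
    - [[0,0,0.005],[0,0,0],0]
    - [[0,0,0],[0,0,0],0]
    - [[0,0,0],[0,0,0],0]
    - [[0,0,0],[0,0,0],0]
    - [[0,0,0],[0,0,0],0]

```text
clock: 4.87
eef_pos: [0.5923, 0.2306, 0.0858]
tool_rot: [0.049, 0.999, 0.0, 0.0]
ft_force: [-0.4, -0.2, -0.4]
grip_width: 0.0
grasp_force: 0.0
```

```bash
cat >> h.py <<'E'
def cloud(n,d):
    c=get_calibration(n);f=240/np.tan(np.radians(c["fov_y"])/2);M=R.from_rotvec(c["rvec"]).as_matrix()
    v,u=np.mgrid[:480,:640];P=np.stack([(u-c["cx"])/f*d,(v-c["cy"])/f*d,d],-1)
    W=(P-c["tvec"])@M; a=box()[1]
    B=R.from_euler("z",-a).apply((W-bw(0,0,0)).reshape(-1,3)).reshape(480,640,3)*1e3
    B[d==0]=np.nan; return B
def edges(B): # median z in strips of each cover
    for i,y in enumerate((168,56,-56,-168)):
        r=[]
        for x0 in(-50,-35,-20,20,35,50):
            s=B[(abs(B[...,0]-x0)<6)&(abs(B[...,1]-y)<32)&(B[...,2]>20)]
            r.append(np.round(np.median(s[:,2]),1) if len(s)>5 else None)
        print("cover",i+1,r)
E
python3 - <<'E'
from h import *
B=cloud("side",np.load("side0.npy"));edges(B)
p,d=camera("side");B=cloud("side",d);edges(B)
m=(abs(B[...,0]-45)<22)&(abs(B[...,1]-169)<35)
v,u=np.nonzero(m&(B[...,2]>88));k=v.argmax();print("finger low pix",u[k],v[k],B[v[k],u[k]])
cv2.imwrite("pics/s2.png",cv2.resize(p[230:370,230:390,::-1],(640,560),interpolation=cv2.INTER_CUBIC))
E
```

```text
cover 1 [np.float64(80.1), np.float64(79.9), np.float64(80.1), np.float64(80.2), np.float64(80.4), np.float64(80.4)]
cover 2 [np.float64(80.2), np.float64(80.0), np.float64(80.2), np.float64(80.4), np.float64(80.4), np.float64(80.5)]
cover 3 [np.float64(80.4), np.float64(80.2), np.float64(80.6), np.float64(80.4), np.float64(80.5), np.float64(80.6)]
cover 4 [np.float64(80.2), np.float64(80.6), np.float64(80.5), np.float64(80.3), np.float64(80.4), np.float64(80.7)]
cover 1 [np.float64(540.2), np.float64(527.6), np.float64(520.9), np.float64(337.2), np.float64(185.6), np.float64(359.0)]
cover 2 [np.float64(80.4), np.float64(80.2), np.float64(80.2), np.float64(80.2), np.float64(80.5), np.float64(80.4)]
cover 3 [np.float64(80.2), np.float64(80.4), np.float64(80.4), np.float64(80.4), np.float64(80.2), np.float64(80.6)]
cover 4 [np.float64(80.1), np.float64(80.8), np.float64(80.6), np.float64(80.5), np.float64(80.3), np.float64(80.6)]
finger low pix 286 321 [ 41.7198558  178.49545344  96.95890783]
```

View pics/s2.png

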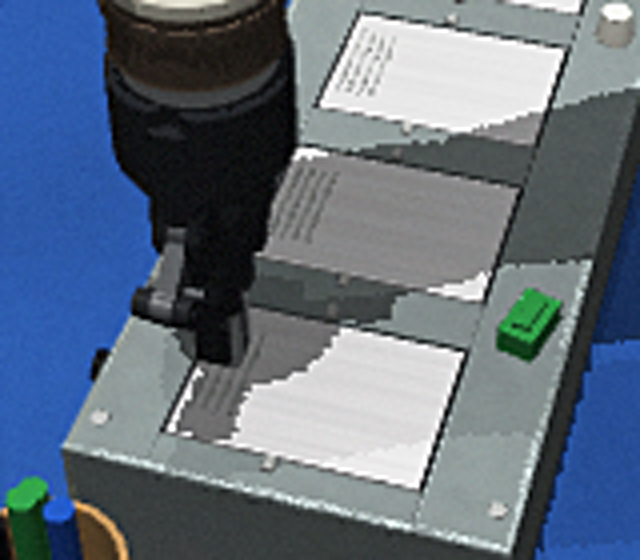

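Run:
```python
from h import *
p,d=camera("side");B=cloud("side",d)
for u in(280,284,288): print([(v,B[v,u].round(0).tolist(),int(p[v,u].mean())) for v in range(306,332,3)])
plan(45,168,72)
```

```text
[(306, [34.0, 215.0, 176.0], 10), (309, [35.0, 215.0, 168.0], 17), (312, [35.0, 217.0, 163.0], 9), (315, [51.0, 181.0, 113.0], 14), (318, [51.0, 182.0, 106.0], 13), (321, [58.0, 169.0, 81.0], 116), (324, [56.0, 174.0, 80.0], 103), (327, [53.0, 182.0, 81.0], 97), (330, [50.0, 188.0, 81.0], 114)]
[(306, [nan, nan, nan], 13), (309, [34.0, 200.0, 152.0], 13), (312, [35.0, 199.0, 144.0], 15), (315, [43.0, 182.0, 116.0], 13), (318, [44.0, 182.0, 108.0], 9), (321, [51.0, 167.0, 81.0], 100), (324, [49.0, 172.0, 80.0], 80), (327, [47.0, 178.0, 79.0], 115), (330, [44.0, 186.0, 80.0], 102)]
[(306, [35.0, 180.0, 139.0], 12), (309, [37.0, 176.0, 126.0], 55), (312, [39.0, 173.0, 116.0], 69), (315, [38.0, 175.0, 110.0], 69), (318, [40.0, 173.0, 99.0], 72), (321, [39.0, 176.0, 95.0], 60), (324, [41.0, 171.0, 81.0], 107), (327, [39.0, 177.0, 80.0], 110), (330, [37.0, 184.0, 80.0], 87)]
t 4.97 eef [0.5923 0.2305 0.0858] F [-0.55 -0.06 -0.82] grip -0.0
tip in box mm [ 45.  169.   68.8]
world d mm [-0.1 -1.   3.2] tool shift frac [-0.    -0.005 -0.016] after-turn frame frac [-0.    -0.005 -0.016] turn frac [ 0.  0. -0.]
```

The depth image puts the visible fingertip at about z=93 mm, still clear of the cover. The real tip is higher than TCP+17 mm suggests, so I'll keep descending until it touches.

apply_moves:
  steps:
    - [[0,0,0.01],[0,0,0],0]
    - [[0,0,0.01],[0,0,0],0]
    - [[0,0,0.01],[0,0,0],0]
    - [[0,0,0.005],[0,0,0],0]
    - [[0,0,0.005],[0,0,0],0]
    - [[0,0,0],[0,0,0],0]
    - [[0,0,0],[0,0,0],0]
    - [[0,0,0],[0,0,0],0]

```text
clock: 5.63
eef_pos: [0.5923, 0.2305, 0.0778]
tool_rot: [0.049, 0.999, 0.0, 0.0]
ft_force: [0.1, 0.4, -0.6]
grip_width: -0.0002
grasp_force: 0.0
```

apply_moves:
  steps:
    - [[0,0,0.005],[0,0,0],0]
    - [[0,0,0.005],[0,0,0],0]
    - [[0,0,0.005],[0,0,0],0]
    - [[0,0,0],[0,0,0],0]
    - [[0,0,0],[0,0,0],0]
    - [[0,0,0],[0,0,0],0]
    - [[0,0,0],[0,0,0],0]
    - [[0,0,0],[0,0,0],0]

```text
clock: 6.3
eef_pos: [0.5922, 0.2305, 0.0747]
tool_rot: [0.049, 0.999, -0.0, -0.0]
ft_force: [-0.1, -0.8, -0.2]
grip_width: 0.0001
grasp_force: 0.0
```

Run:
```python
from h import *
p,d=camera("side");B=cloud("side",d)
for u in(276,280,284,288,292): print([(v,B[v,u].round(0).tolist(),int(p[v,u].mean())) for v in range(312,338,2)])
q,d=camera("top");
cv2.imwrite("pics/s3.png",np.vstack([cv2.resize(p[270:370,230:390,::-1],(640,400),interpolation=cv2.INTER_CUBIC)]))
```

```text
[(312, [37.0, 227.0, 173.0], 46), (314, [36.0, 229.0, 171.0], 26), (316, [38.0, 226.0, 162.0], 13), (318, [67.0, 163.0, 80.0], 65), (320, [65.0, 169.0, 81.0], 45), (322, [63.0, 174.0, 83.0], 140), (324, [63.0, 176.0, 79.0], 44), (326, [87.0, 124.0, 9.0], 81), (328, [59.0, 185.0, 80.0], 245), (330, [57.0, 191.0, 83.0], 116), (332, [56.0, 194.0, 81.0], 97), (334, [54.0, 200.0, 82.0], 109), (336, [53.0, 202.0, 79.0], 107)]
[(312, [35.0, 216.0, 162.0], 14), (314, [35.0, 217.0, 158.0], 8), (316, [35.0, 217.0, 154.0], 15), (318, [51.0, 181.0, 105.0], 5), (320, [53.0, 179.0, 97.0], 11), (322, [52.0, 181.0, 93.0], 0), (324, [55.0, 175.0, 81.0], 90), (326, [54.0, 179.0, 80.0], 84), (328, [52.0, 184.0, 80.0], 113), (330, [52.0, 185.0, 77.0], 111), (332, [49.0, 192.0, 80.0], 105), (334, [47.0, 197.0, 81.0], 112), (336, [47.0, 199.0, 79.0], 111)]
[(312, [35.0, 200.0, 145.0], 3), (314, [34.0, 202.0, 142.0], 11), (316, [35.0, 202.0, 137.0], 10), (318, [35.0, 203.0, 133.0], 10), (320, [44.0, 181.0, 102.0], 11), (322, [45.0, 180.0, 94.0], 16), (324, [44.0, 182.0, 92.0], 1), (326, [47.0, 177.0, 80.0]
[... 316 characters left out ...]
175.0, 97.0], 54), (322, [40.0, 174.0, 90.0], 44), (324, [41.0, 173.0, 84.0], 56), (326, [40.0, 175.0, 80.0], 114), (328, [39.0, 179.0, 80.0], 107), (330, [37.0, 184.0, 81.0], 87), (332, [35.0, 189.0, 82.0], 99), (334, [34.0, 193.0, 81.0], 124), (336, [32.0, 197.0, 81.0], 123)]
[(312, [36.0, 161.0, 104.0], 94), (314, [36.0, 163.0, 101.0], 76), (316, [36.0, 163.0, 95.0], 70), (318, [36.0, 164.0, 91.0], 65), (320, [36.0, 165.0, 86.0], 72), (322, [37.0, 163.0, 79.0], 103), (324, [34.0, 170.0, 82.0], 114), (326, [34.0, 172.0, 79.0], 95), (328, [32.0, 177.0, 79.0], 228), (330, [30.0, 182.0, 81.0], 223), (332, [29.0, 186.0, 80.0], 221), (334, [nan, nan, nan], 219), (336, [26.0, 194.0, 80.0], 218)]
```

View pics/s3.png

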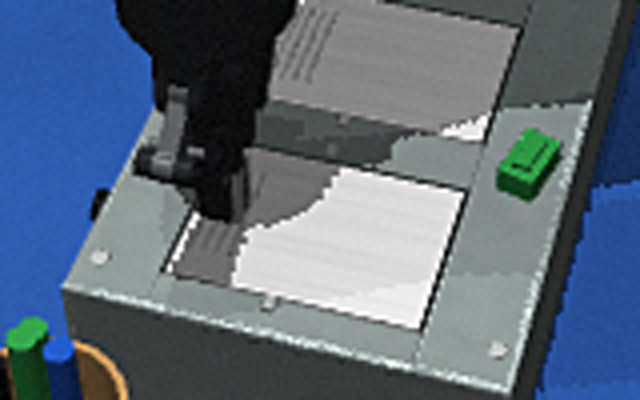

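Fingertip edge is now at about z=84 mm at pixel (288,324) with eef z=74.7. I expect contact near eef z≈71.

apply_moves:
  steps:
    - [[0,0,0.005],[0,0,0],0]
    - [[0,0,0.005],[0,0,0],0]
    - [[0,0,0.005],[0,0,0],0]
    - [[0,0,0.005],[0,0,0],0]
    - [[0,0,0.005],[0,0,0],0]
    - [[0,0,0],[0,0,0],0]
    - [[0,0,0],[0,0,0],0]
    - [[0,0,0],[0,0,0],0]

```text
clock: 7.07
eef_pos: [0.5925, 0.2306, 0.074]
tool_rot: [0.049, 0.999, 0.001, 0.001]
ft_force: [-7.0, -2.7, 18.3]
grip_width: 0.0002
grasp_force: 9.4
```

Cover1 is latched: 18 N with no travel, contact at eef z≈74 mm. Next is cover2.

apply_moves:
  steps:
    - [[0,0,-0.12],[0,0,0],0]
    - [[0,-0.14,0],[0,0,0],0]
    - [[0,-0.14,0],[0,0,0],0]
    - [[0,-0.14,0],[0,0,0],0]
    - [[0,-0.14,0],[0,0,0],0]
    - [[0,0,0.04],[0,0,0],0]
    - [[0,0,0.03],[0,0,0],0]
    - [[0,0,0],[0,0,0],0]

```text
clock: 7.73
eef_pos: [0.5804, 0.119, 0.0781]
tool_rot: [0.049, 0.999, -0.0, -0.001]
ft_force: [0.4, 0.8, -0.3]
grip_width: 0.0
grasp_force: 0.0
```

apply_moves:
  steps:
    - [[0,0,0.01],[0,0,0],0]
    - [[0,0,0.01],[0,0,0],0]
    - [[0,0,0.01],[0,0,0],0]
    - [[0,0,0.01],[0,0,0],0]
    - [[0,0,0.005],[0,0,0],0]
    - [[0,0,0],[0,0,0],0]
    - [[0,0,0],[0,0,0],0]
    - [[0,0,0],[0,0,0],0]

```text
clock: 8.4
eef_pos: [0.5815, 0.1191, 0.0708]
tool_rot: [0.049, 0.999, -0.0, 0.0]
ft_force: [0.1, 1.0, 1.2]
grip_width: 0.0002
grasp_force: 0.6
```

```bash
python3 -c "
from h import *
plan(45,56,58)"
```

```text
t 8.4 eef [0.5815 0.1191 0.0708] F [0.1  0.97 1.22] grip 0.0
tip in box mm [45.1 57.1 53.8]
world d mm [-0.2 -1.1  4.2] tool shift frac [ 0.    -0.005 -0.021] after-turn frame frac [ 0.    -0.005 -0.021] turn frac [-0.      0.0001  0.    ]
```

apply_moves:
  steps:
    - [[0,0,0.01],[0,0,0],0]
    - [[0,0,0.01],[0,0,0],0]
    - [[0,0,0],[0,0,0],0]
    - [[0,0,0],[0,0,0],0]
    - [[0,0,0],[0,0,0],0]
    - [[0,0,0],[0,0,0],0]
    - [[0,0,0],[0,0,0],0]
    - [[0,0,0],[0,0,0],0]

```text
clock: 9.07
eef_pos: [0.5812, 0.1189, 0.0665]
tool_rot: [0.049, 0.999, -0.0, -0.0]
ft_force: [0.4, 0.3, 0.8]
grip_width: -0.0002
grasp_force: 0.0
```

```bash
python3 -c "
from h import *
p,d=camera('side');edges(cloud('side',d));p,d=camera('top');edges(cloud('top',d))"
```

```text
cover 1 [np.float64(80.4), np.float64(80.5), np.float64(80.7), np.float64(80.2), np.float64(80.2), np.float64(80.2)]
cover 2 [np.float64(536.2), np.float64(517.3), np.float64(507.3), np.float64(308.5), np.float64(177.4), np.float64(339.0)]
cover 3 [np.float64(80.2), np.float64(80.5), np.float64(80.4), np.float64(80.4), np.float64(80.4), np.float64(80.3)]
cover 4 [np.float64(80.2), np.float64(80.5), np.float64(80.7), np.float64(80.5), np.float64(80.5), np.float64(80.9)]
cover 1 [np.float64(79.8), np.float64(79.8), np.float64(79.9), np.float64(78.9), np.float64(78.9), np.float64(78.5)]
cover 2 [np.float64(575.7), np.float64(567.0), np.float64(558.1), np.float64(533.8), np.float64(528.5), np.float64(518.3)]
cover 3 [np.float64(79.7), np.float64(79.1), np.float64(79.3), np.float64(79.5), np.float64(79.1), np.float64(79.3)]
cover 4 [np.float64(79.2), np.float64(79.2), np.float64(79.4), np.float64(79.2), np.float64(79.1), np.float64(78.9)]
```

```bash
sed -i 's/(B\[...,2\]>20)/(B[...,2]>20)\&(B[...,2]<135)/' h.py
python3 - <<'E'
from h import *
p,d=camera('side');B=cloud('side',d);edges(B)
v,u=np.nonzero((abs(B[...,0]+45)<12)&(abs(B[...,1]-56)<30)&(B[...,2]<140)&(B[...,2]>75));print(len(v),np.percentile(B[v,u,2],[5,50,95]))
cv2.imwrite("pics/s4.png",cv2.resize(p[210:350,230:430,::-1],(800,560),interpolation=cv2.INTER_CUBIC))
E
```

```text
cover 1 [np.float64(81.0), np.float64(80.7), np.float64(80.6), np.float64(80.3), np.float64(80.0), np.float64(80.2)]
cover 2 [np.float64(97.0), np.float64(93.1), np.float64(88.7), np.float64(77.5), np.float64(81.2), np.float64(71.7)]
cover 3 [np.float64(79.9), np.float64(80.4), np.float64(80.3), np.float64(80.3), np.float64(80.4), np.float64(80.2)]
cover 4 [np.float64(80.4), np.float64(80.4), np.float64(80.6), np.float64(80.1), np.float64(80.4), np.float64(80.5)]
222 [91.96386545 95.67045374 98.97695507]
```

View pics/s4.png

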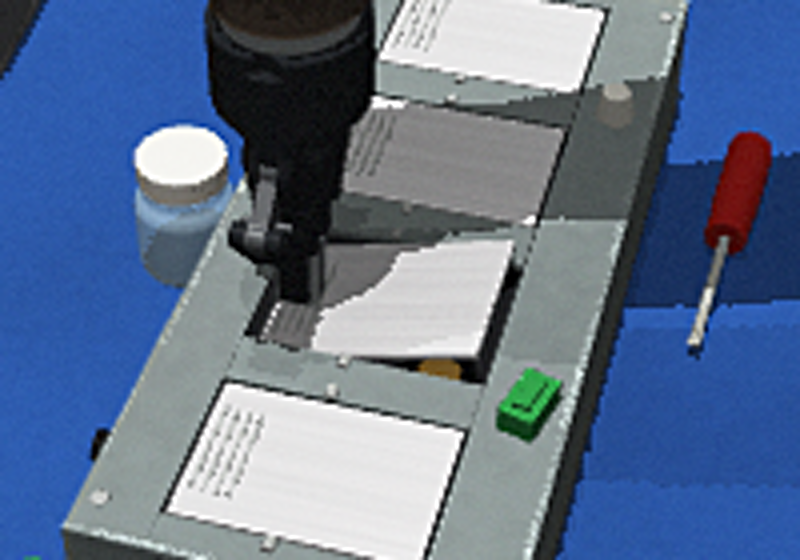

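Cover2 rocks: its front edge stands at about z=97 mm, with a gap visible at crop (430,365). I'll press it the rest of the way.

apply_moves:
  steps:
    - [[0,0,0.015],[0,0,0],0]
    - [[0,0,0.015],[0,0,0],0]
    - [[0,0,0.015],[0,0,0],0]
    - [[0,0,0.015],[0,0,0],0]
    - [[0,0,0.015],[0,0,0],0]
    - [[0,0,0.015],[0,0,0],0]
    - [[0,0,0],[0,0,0],0]
    - [[0,0,0],[0,0,0],0]

```text
clock: 9.88
eef_pos: [0.5809, 0.119, 0.048]
tool_rot: [0.049, 0.999, -0.0, -0.001]
ft_force: [0.2, 0.3, -0.3]
grip_width: 0.0003
grasp_force: 0.1
```

Run:
```python
from h import *
p,d=camera('side');B=cloud('side',d);edges(B);plan(-75,56,110)
v,u=np.nonzero((B[...,0]<0)&(B[...,0]>-60)&(abs(B[...,1]-56)<36)&(B[...,2]<140)&(B[...,2]>83)&(p.min(2)>90));P=B[v,u];print(len(v),np.polyfit(P[:,0],P[:,2],1),P[:,2].max())
```

```text
cover 1 [np.float64(80.6), np.float64(80.5), np.float64(80.5), np.float64(80.2), np.float64(80.1), np.float64(80.1)]
cover 2 [None, np.float64(122.7), np.float64(109.3), np.float64(71.5), np.float64(86.7), np.float64(74.0)]
cover 3 [np.float64(80.1), np.float64(80.5), np.float64(80.1), np.float64(80.5), np.float64(80.4), np.float64(38.1)]
cover 4 [np.float64(80.3), np.float64(80.4), np.float64(80.5), np.float64(80.6), np.float64(80.7), np.float64(80.7)]
t 9.93 eef [0.5808 0.1189 0.0481] F [-0.38 -0.6   0.12] grip 0.0
tip in box mm [44.4 56.8 31.1]
world d mm [-118.9   10.9   78.9] tool shift frac [ 0.597 -0.004 -0.394] after-turn frame frac [ 0.597 -0.004 -0.394] turn frac [-0.0001 -0.0004 -0.    ]
382 [-0.89457409 93.20409508] 127.04871747011867
```

apply_moves:
  steps:
    - [[0,0,-0.1],[0,0,0],0]
    - [[0,0,-0.13],[0,0,0],0]
    - [[0,0,-0.13],[0,0,0],0]
    - [[0,0,-0.14],[0,0,0],0]
    - [[0.15,0,0],[0,0,0],0]
    - [[0.15,0,0],[0,0,0],0]
    - [[0.15,0,0],[0,0,0],0]
    - [[0.14,0,0],[0,0,0],0]

```text
clock: 10.6
eef_pos: [0.4619, 0.1304, 0.1485]
tool_rot: [0.049, 0.999, -0.0, -0.0]
ft_force: [0.6, -0.2, 0.0]
grip_width: -0.0003
grasp_force: 0.0
```

apply_moves:
  steps:
    - [[0,0,0],[0,0,0],0]
    - [[0,0,0.06],[0,0,0],0]
    - [[0,0,0.06],[0,0,0],0]
    - [[0,0,0.06],[0,0,0],0]
    - [[0,0,0.06],[0,0,0],0]
    - [[0,0,0],[0,0,0],0]
    - [[0,0,0],[0,0,0],0]
    - [[0,0,0],[0,0,0],0]

```text
clock: 11.27
eef_pos: [0.4644, 0.1307, 0.1012]
tool_rot: [0.049, 0.999, 0.0, 0.0]
ft_force: [-0.2, 0.0, 0.8]
grip_width: -0.0003
grasp_force: 0.0
```

Run:
```python
from h import *
p,d=camera('side');B=cloud('side',d);plan(-3,56,83)
v,u=np.nonzero((B[...,0]<0)&(B[...,0]>-60)&(abs(B[...,1]-56)<36)&(B[...,2]<140)&(B[...,2]>83)&(p.min(2)>90));P=B[v,u];print(len(v),np.polyfit(P[:,0],P[:,2],1),P[:,2].max())
cv2.imwrite("pics/s5.png",cv2.resize(p[190:340,250:450,::-1],(800,600),interpolation=cv2.INTER_CUBIC))
```

```text
t 11.32 eef [0.4646 0.1308 0.1014] F [ 0.3  -0.35  0.1 ] grip -0.0
tip in box mm [-72.4  57.2  84.4]
world d mm [68.9 -8.  -1.4] tool shift frac [-0.347 -0.006  0.008] after-turn frame frac [-0.347 -0.006  0.007] turn frac [ 0.0001  0.0004 -0.    ]
390 [-0.95579544 92.31005371] 126.33442666588263
```

View pics/s5.png

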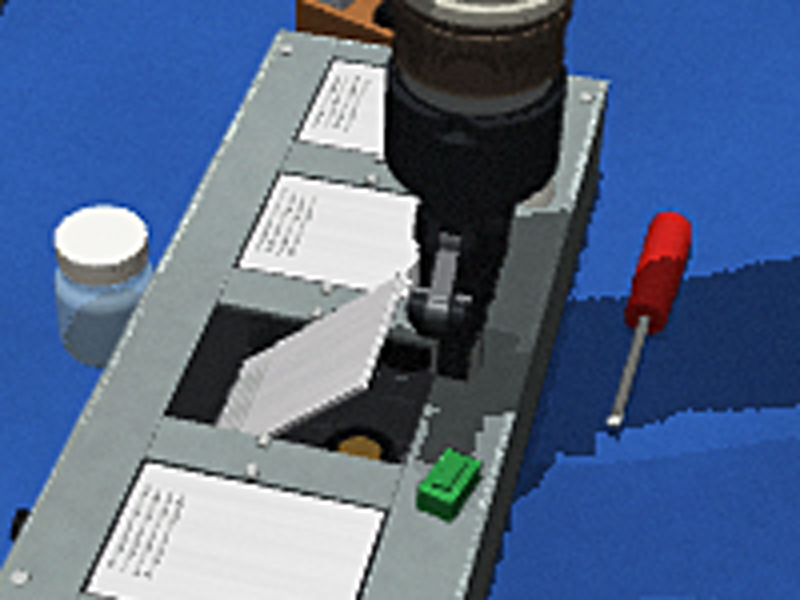

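Cover2 stays tipped with its edge at crop (410,270). The shut finger stands clear in front of it, and the connector is untouched, so I can push to +x.

apply_moves:
  steps:
    - [[-0.025,0,0],[0,0,0],0]
    - [[-0.025,0,0],[0,0,0],0]
    - [[-0.025,0,0],[0,0,0],0]
    - [[-0.025,0,0],[0,0,0],0]
    - [[-0.025,0,0],[0,0,0],0]
    - [[-0.025,0,0],[0,0,0],0]
    - [[-0.025,0,0],[0,0,0],0]
    - [[-0.025,0,0],[0,0,0],0]

```text
clock: 11.98
eef_pos: [0.5039, 0.1266, 0.1006]
tool_rot: [0.049, 0.999, -0.0, -0.0]
ft_force: [-3.1, -0.1, 1.4]
grip_width: -0.0
grasp_force: 1.0
```

apply_moves:
  steps:
    - [[-0.02,0,0],[0,0,0],0]
    - [[-0.02,0,0],[0,0,0],0]
    - [[-0.02,0,0],[0,0,0],0]
    - [[-0.02,0,0],[0,0,0],0]
    - [[-0.02,0,0],[0,0,0],0]
    - [[-0.02,0,0],[0,0,0],0]
    - [[-0.01,0,0],[0,0,0],0]
    - [[0,0,0],[0,0,0],0]

```text
clock: 12.65
eef_pos: [0.5304, 0.1241, 0.1007]
tool_rot: [0.049, 0.999, 0.0, 0.0]
ft_force: [-0.1, 0.2, 0.3]
grip_width: 0.0
grasp_force: 0.0
```

```bash
cat >> h.py <<'E'
def tilt():
    p,d=camera('top');B=cloud('top',d);s=camera('side');C=cloud('side',s[1])
    for n,Q,im in(("top",B,p),("side",C,s[0])):
        m=(Q[...,0]<40)&(Q[...,0]>-60)&(abs(Q[...,1]-56)<36)&(Q[...,2]<160)&(Q[...,2]>90)&(im.min(2)>80)
        P=Q[m];print(n,len(P))
        if len(P)>20: print(np.polyfit(P[:,2],P[:,0],1).round(3),P[:,2].max().round(1),"atan2 tilt",np.round(np.pi/2+np.arctan(np.polyfit(P[:,2],P[:,0],1)[0]),3))
    return s[0]
E
python3 -c "
from h import *
plan(-3,56,83);tilt()"
```

```text
t 12.65 eef [0.5304 0.1241 0.1007] F [-0.07  0.22  0.25] grip 0.0
tip in box mm [-6.3 57.  83.7]
world d mm [ 3.2 -1.3 -0.7] tool shift frac [-0.016 -0.005  0.004] after-turn frame frac [-0.016 -0.005  0.004] turn frac [ 0.      0.0003 -0.0001]
top 1
side 12
```

Now creep forward to the stop while watching the force.

apply_moves:
  steps:
    - [[-0.01,0,0],[0,0,0],0]
    - [[-0.01,0,0],[0,0,0],0]
    - [[-0.005,0,0],[0,0,0],0]
    - [[0,0,0],[0,0,0],0]
    - [[0,0,0],[0,0,0],0]
    - [[0,0,0],[0,0,0],0]
    - [[0,0,0],[0,0,0],0]
    - [[0,0,0],[0,0,0],0]

```text
clock: 13.42
eef_pos: [0.5325, 0.1238, 0.1005]
tool_rot: [0.049, 0.999, 0.0, -0.002]
ft_force: [-4.9, 0.1, 3.3]
grip_width: -0.0002
grasp_force: 2.8
```

apply_moves:
  steps:
    - [[-0.005,0,0],[0,0,0],0]
    - [[-0.005,0,0],[0,0,0],0]
    - [[0,0,0],[0,0,0],0]
    - [[0,0,0],[0,0,0],0]
    - [[0,0,0],[0,0,0],0]
    - [[0,0,0],[0,0,0],0]
    - [[0,0,0],[0,0,0],0]
    - [[0,0,0],[0,0,0],0]

```text
clock: 14.08
eef_pos: [0.5325, 0.1238, 0.1004]
tool_rot: [0.048, 0.999, 0.0, -0.004]
ft_force: [-10.7, 0.4, 6.9]
grip_width: -0.0002
grasp_force: 5.4
```

The cover is hard against its stop: the force rises with no further motion. I'll back off and lift clear.

apply_moves:
  steps:
    - [[0.05,0,0],[0,0,0],0]
    - [[0.1,0,0],[0,0,0],0]
    - [[0.12,0,0],[0,0,0],0]
    - [[0.12,0,0],[0,0,0],0]
    - [[0.1,0,-0.1],[0,0,0],0]
    - [[0.1,0,-0.15],[0,0,0],0]
    - [[0.1,0,-0.15],[0,0,0],0]
    - [[0,0,0],[0,0,0],0]

```text
clock: 14.75
eef_pos: [0.3994, 0.138, 0.186]
tool_rot: [0.048, 0.999, 0.002, 0.004]
ft_force: [0.4, 0.0, -0.1]
grip_width: -0.0001
grasp_force: 0.0
```

```bash
python3 -c "
from h import *
p=tilt();edges(cloud('side',camera('side')[1]))
cv2.imwrite('pics/s6.png',cv2.resize(p[170:400,200:450,::-1],(650,598)))"
```

```text
top 107
[0.062 1.415] 148.9 atan2 tilt 1.633
side 65
[0.07  0.366] 145.3 atan2 tilt 1.641
cover 1 [np.float64(80.8), np.float64(80.5), np.float64(80.6), np.float64(80.2), np.float64(80.0), np.float64(80.1)]
cover 2 [None, np.float64(37.0), np.float64(37.0), None, None, None]
cover 3 [np.float64(80.2), np.float64(80.2), np.float64(80.3), np.float64(80.7), np.float64(80.5), np.float64(80.3)]
cover 4 [np.float64(80.6), np.float64(80.4), np.float64(80.2), np.float64(80.4), np.float64(80.3), np.float64(80.5)]
```

View pics/s6.png

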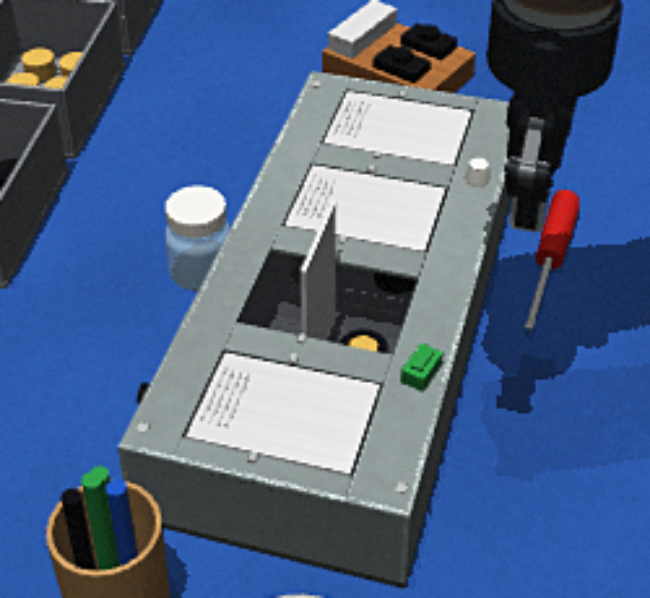

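Cover2 stands upright at crop (318,270), the other three are flat, and the loose things are where they were. The arm is clear, so I'm handing in.

```bash
python3 -c "
from h import *
print(bot.job_done())"
```

```text
the job is handed in; nothing more can be done
None
```

Cover2 was the loose one: it now stands upright against its stop, the other three are still closed, nothing else was moved, and the job was handed in at about 15 s.

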